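Cycle the dryer door and hold its recessed reset

TASK

The mould dryer has tripped because its door was left ajar. Pull its door down wide open, then push it back up fully shut; once it is shut, take the pen out of its wooden block and reach its tip through the small hole in the dryer's top to press the recessed red reset button right down. Finish while still holding the pen with the button pressed right down; leave the loose things lying about where they are.

Things in the scene. Friction and masses are not known exactly. Their poses are not given: they have to be found in the camera images.
- dryer: Small white and grey bench dryer, fixed to the table, 170 deep (x) x 300 wide (y) x 130 mm high. Origin: centre of its underside. Its front faces its -x (towards the robot). The left 210 mm (its +y side) is the chamber behind the door; the right 90 mm (its -y side) is the grey control section with the reset hole in its flat top. Its flat top is 130 mm above the table
- reset_hole (a point): Centre of the mouth of the reset hole, level with the dryer's top (z = 0.130 m), ringed in yellow. Round upright hole 16 mm across, 3 mm chamfered mouth; the red button cap (15 mm across) fills its bottom, the cap's top 26 mm below the mouth when not pressed
- reset_button (a joint): Travel of the recessed red button, straight down, m: 0 up, 0.006 right down at its stop. It springs back: starts to move at about 1.8 N, right down at 5.4 N
- dryer_door (a joint): Door angle, rad: 0 shut (upright), 0.9 wide open at its stop (top swung out and down towards the robot). Hinge along the dryer's y at the door's lower edge; stiff, the door stays where it is left (about 5 N at the handle moves it)
- door_handle (a point): Middle of the door's handle: a round steel bar 10 mm thick, 80 mm long along the dryer's y, standing up from the door's top edge on two posts at its ends (70 mm clear between them, 31 mm of free space between bar and door edge). With the door shut it lies 34 mm above the dryer's top, 142 mm straight above the hinge and 6 mm in front of it; it moves on an arc about the hinge
- door_hinge (a point): Middle of the door's hinge line, at the door's lower edge, 22 mm above the table; its x and y axes are the door's own and turn with it, y along the hinge
- pen_block: Wooden block 64 x 64 x 50 mm, fixed, with one upright 14 mm round hole 44 mm deep in the middle of its top, in which the pen stands. Origin: centre of its underside
- pen_middle (a point): Centre of the slim white and green pen (145 mm long, 11 x 9 mm thick, about 15 g, can be gripped from any side), which stands upright in the block with its tip down, about 100 mm of it showing; the pen's long axis is the y axis of this frame, which points to the tip (down at the start)
- pen_tip (a point): Writing tip of the pen, the lower end at the start, 72.5 mm from its middle along its axis
- tape_roll: Bystander: loose roll of masking tape, 104 mm across, 25 mm high. Origin: centre of its underside
- wax: Bystander: loose green wax bar, 37 x 76 x 14 mm. Origin: centre of its underside
- brush: Bystander: loose flat brush, 46 x 171 x 14 mm. Origin: centre of its underside
Mind the look-alikes: they are no part of the job. There is more than one size of the part that bears pen_middle; the job needs the smaller.

How it is judged:
On the way, in this order (a step that is already met when the one before it is completed fails the run):
1. the door has been pulled down wide open (at least 0.65 rad) (value of joint dryer_door above 0.65 rad), for 0.1 s.
2. the door has been pushed back up shut (within 0.05 rad) (value of joint dryer_door below 0.05 rad), for 0.2 s.
3. the pen is lifted out of its block in the gripper (height (world z) of pen_tip above 0.055 m and contact force between the fingers and pen above 0.5 N), for 0.2 s.
4. the pen's tip, through the hole, has pressed the button right down (value of joint reset_button above 0.0045 m and contact force between pen and reset_button above 1.5 N), for 0.3 s.
At the end, for the whole second after the job is handed in: For the whole last second the gripper holds the pen, whose tip stands in the reset hole (more than 20 mm below the dryer's top) and presses the button at least 4.5 mm of its 6 mm down, with over 1.5 N; the door is shut to within 0.05 rad (all of step 4 and contact force between the fingers and pen above 0.5 N and horizontal distance between pen_tip and reset_hole below 0.01 m and z of pen_tip in the frame of dryer below 0.11 m and value of joint dryer_door below 0.05 rad); the arm keeps its last pose, push and grip.
It fails at once if the reset button is pressed while the door is open (value of joint reset_button above 0.003 m and value of joint dryer_door above 0.1 rad).
It fails at once if a loose bystander (tape roll, wax bar or brush) is shifted by more than 30 mm (distance of any of tape_roll, wax, brush from where it was at the start of the episode above 0.03 m).
It also fails if it takes over 54 s, if anything falls off the work surface, if the arm or the gripper's body presses on something with over 40 N, if the wrist force passes 120 N, or if a joint passes its speed limit or range.

ROBOT

A 7-joint arm with a two-finger parallel gripper is mounted at the origin on the work surface; the furniture and walls round the work are solid. World frame = base frame: x ahead of the robot, y to its left, z up, the work surface at z = 0. Lengths are in m, angles in rad, forces in N, time in s.
With the tool pointing down it reaches from about 0.425 to 0.875 m from the base axis. Payload 4.7 kg.
Tool frame: the origin (TCP) lies at the very end of the fingers, on their centre line; the grasp point (between the pads) lies 19 mm behind it; x points along the fingers, z is the direction in which the jaws open and shut, and the axes are right-handed (so a half turn about x gives the same grasp; the last joint's range is limited). The gripper opens to 87 mm and grips with 3 to 60 N. Pads are 19 mm wide; open, the fingers measure 117 mm over their backs; the gripper's body (75 mm by 190 mm) begins 51 mm behind the grasp point.
Start: joints at [1.351, 0.321, -0.07, 1.45, 0.023, 1.371, -0.057], TCP at [0.151, -0.632, 0.223] pointing down, gripper open.
Joint ranges: [-2.86, 2.86], [-0.3, 2.09], [-1.38, 1.24], [0.06, 2.45], [-1.56, 4.7], [0.09, 2.05], [-2.69, 2.69]. Speed limits (rad/s): [2.57, 2.57, 3.14, 3.14, 3.14, 3.14, 3.14].

INTERFACE

Orientations are given as a rotation vector (axis times angle).
In Python, from bench import telemetry, viewer, workorder gives the robot as it stands.
- The arm moves only by the shell command python3 -m creep 'ROWS' [FORCE]. ROWS is JSON, a list of rows, each an object of numbers: "fingers": the opening, from 0 (shut) to 1 (fully open); "x", "y", "z": the shift along the tool's x, y, z in units of 40 mm (1.0 is 40 mm); "twist": the turn about the tool's x in units of 5 degrees (1.0 is 5 degrees). In form: [{"fingers": .., "x": .., "y": .., "z": .., "twist": ..}, ...]. A call has 1 to 20 rows; each row is the pose to reach, as a shift and turn from the pose commanded when the call began, along the tool's axes at that moment; what a row does not reach only later rows make up. A row lasts 1/12 s, in which the tool goes at most 41.7 mm and 7.16 degrees, less where a joint would pass 70% of its speed; a pose out of reach is approached as far as the arm can. A call with a gripper value outside its range is refused whole. The fingers move at their own pace and stop on an object; FORCE is the grip in N (left out, the last holds). Time passes only in rows, so rows that repeat a pose let the fingers close. It gives the time, the measured TCP pose, the force and the opening at its end, in the units of the state.
- telemetry.get_state(): the state, without advancing time (a new reading comes with each control period).
- viewer.get_image(name): name is "scene" or "top"; returns a dict with "pixels" (480x640x3 uint8, red, green, blue), "z_map" (480x640 float32, m along the optical axis (not along the pixel's ray), 0 where there is no reading), "K" (3x3 intrinsics, pixels), "xyz" and "attitude" of the camera in the world. Camera axes: x right, y up, looking along -z (the intrinsics and any distortion apply to the point x, -y, -z); pixel columns grow to the right and rows downward; lengths in m; the calibration is good to about 2 mm. A picture is of the moment at which its call begins.
- workorder.close_job(): hands the job in, once; it reports no verdict.
The state is a dict: "time": time; "joint_positions": joint angles; "qd": joint speeds; "joint_torque": joint torques, N m; "position": TCP position; "tool_rot": TCP orientation; "ft_force": force on the tool from outside, world axes, zero at the start; "torque": the same for the moment, N m; "grip_width": opening from 0.0 (shut) to 1.0 (fully open).
Only numpy, scipy, OpenCV 4.12 (cv2) and the standard library are available. Lean on these libraries where they do the work, as an engineer would, in place of code of your own. Each camera call takes 0.05 s, during which the arm holds its last target.

## Working session

There is one attempt and no reset: what is moved stays moved. The work goes in short steps, Python scripts to look and compute and a shell command to move; the robot and the scene stay as the last step left them, time stands still between calls to the robot, and variables do not carry over. Pictures are saved under pics/ and viewed, and the job is handed in when it is done.

```bash
ls; mkdir -p pics; python3 - <<'E'
from bench import telemetry, viewer
import cv2, numpy as np
s=telemetry.get_state(); print(s)
for n in ("scene","top"):
    im=viewer.get_image(n); cv2.imwrite(f"pics/{n}0.png",im["pixels"][:,:,::-1]); np.savez(f"pics/{n}0.npz",**{k:v for k,v in im.items()})
    print(n,im["K"],im["xyz"],im["attitude"],[k for k in im])
E
```

```text
pics
{'time': 0.0, 'joint_positions': array([ 1.35111638,  0.32179029, -0.07004902,  1.45169575,  0.0226357 ,
        1.37079946, -0.05690773]), 'qd': array([-0.00033873,  0.00058623,  0.00133124,  0.00034497,  0.00024143,
        0.00165768, -0.0015054 ]), 'joint_torque': array([ 9.58043483e-05, -4.91291177e+01, -4.03586654e-01, -3.12522483e+01,
       -6.38216618e-02,  4.37113491e-02,  1.62532306e-04]), 'position': array([ 0.15036271, -0.63179031,  0.22147208]), 'tool_rot': array([ 1.0364059,  1.3123831, -1.0346289]), 'ft_force': array([ 0.32881495, -0.35595042,  0.526466  ]), 'torque': array([ 0.01564683, -0.0204605 ,  0.06272705]), 'grip_width': 1.0009562584372746}
scene [[610.91474386   0.         319.62254618]
 [  0.         610.91474386 237.5270998 ]
 [  0.           0.           1.        ]] [-0.22321998  1.00201136  0.88386048] [ 0.34966466 -1.2972626  -2.27670038] ['pixels', 'z_map', 'K', 'xyz', 'attitude']
top [[443.18786537   0.         323.01961586]
 [  0.         443.18786537 238.60752498]
 [  0.           0.           1.        ]] [ 0.25315613 -0.03112606  1.15451858] [ 0.16349288 -0.16840402 -1.61561966] ['pixels', 'z_map', 'K', 'xyz', 'attitude']
```

View pics/scene0.png

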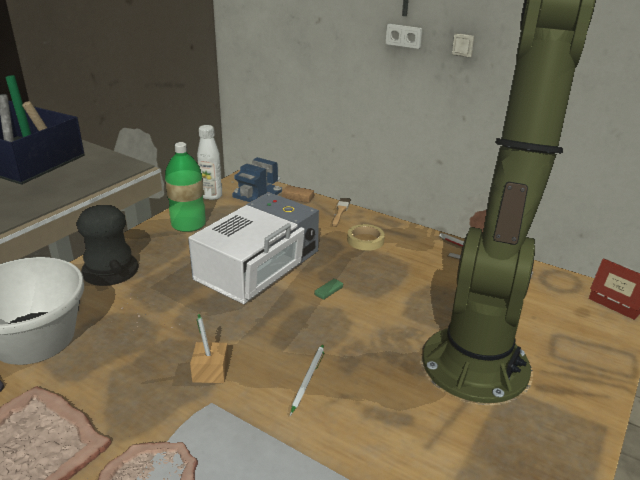

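View pics/top0.png

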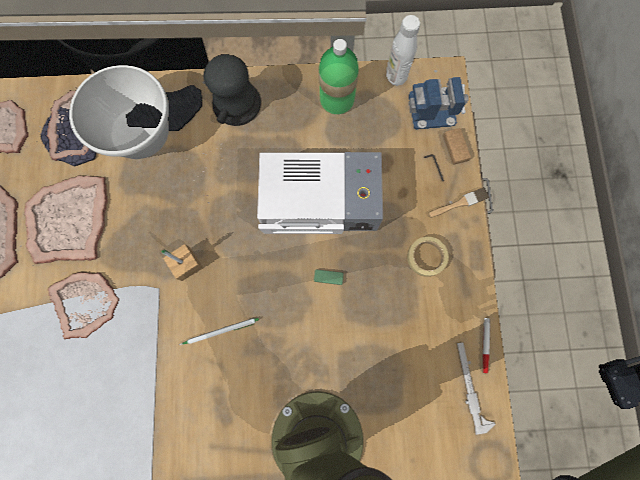

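The dryer sits top-centre in the top view, around (320,190), with its yellow-ringed hole at about (363,193). The block with the upright pen is at (180,258). The longer look-alike pen lies flat at (220,330).

```bash
cat > h.py <<'E'
import numpy as np, cv2
from scipy.spatial.transform import Rotation as R
def load(n): return dict(np.load(f"pics/{n}.npz"))
def grab(cam,n):
    from bench import viewer
    im=viewer.get_image(cam); np.savez(f"pics/{n}.npz",**im); cv2.imwrite(f"pics/{n}.png",im["pixels"][:,:,::-1]); return im
def ray(im,u,v):
    K=im["K"]; d=np.stack([(np.asarray(u,float)-K[0,2])/K[0,0],-(np.asarray(v,float)-K[1,2])/K[1,1],-np.ones_like(np.asarray(u,float))],-1)
    return d@R.from_rotvec(im["attitude"]).as_matrix().T
def onplane(im,u,v,z):
    d=ray(im,u,v); t=(z-im["xyz"][2])/d[...,2]; return im["xyz"]+t[...,None]*d
def cloud(im):
    v,u=np.mgrid[:480,:640]; P=im["xyz"]+ray(im,u,v)*im["z_map"][...,None]; P[im["z_map"]==0]=np.nan; return P
def proj(im,p):
    q=(np.asarray(p)-im["xyz"])@R.from_rotvec(im["attitude"]).as_matrix(); K=im["K"]
    return np.stack([K[0,2]+K[0,0]*q[...,0]/-q[...,2],K[1,2]+K[1,1]*-q[...,1]/-q[...,2]],-1)
def tri(ims,px):
    A=np.zeros((3,3));b=np.zeros(3)
    for im,(u,v) in zip(ims,px):
        d=ray(im,u,v); d/=np.linalg.norm(d); M=np.eye(3)-np.outer(d,d);A+=M;b+=M@im["xyz"]
    return np.linalg.solve(A,b)
E
python3 - <<'E'
from h import *
for n,s,boxes in (("top0",5,[(240,140,390,240,'dry'),(150,220,214,284,'pen')]),("scene0",5,[(180,185,330,305,'dry'),(170,300,250,390,'pen')])):
    im=load(n)
    for a,b,c,d,l in boxes:
        f=min(800/(c-a),600/(d-b)); cv2.imwrite(f"pics/{n}_{l}.png",cv2.resize(im["pixels"][b:d,a:c,::-1],None,fx=f,fy=f,interpolation=cv2.INTER_CUBIC)); print(n,l,f)
    P=cloud(im); hsv=cv2.cvtColor(im["pixels"],cv2.COLOR_RGB2HSV)
    np.set_printoptions(precision=4,suppress=True)
    pts={"top0":[(363,193),(300,190),(180,255),(181,262),(220,330),(303,222),(303,228)],"scene0":[(289,209),(230,240),(205,340),(203,325),(278,236),(276,264)]}[n]
    for u,v in pts: print(n,u,v,P[v,u],hsv[v,u])
E
```

```text
top0 dry 5.333333333333333
top0 pen 9.375
top0 363 193 [ 0.5883 -0.1454  0.1001] [ 3 64 87]
top0 300 190 [0.5948 0.0096 0.1284] [120   1 232]
top0 180 255 [0.4649 0.3234 0.0484] [ 16 105 213]
top0 181 262 [0.4475 0.322  0.0441] [102  28 136]
top0 220 330 [0.274  0.2314 0.0104] [105  10 213]
top0 303 222 [0.5054 0.0044 0.1642] [130   6 124]
top0 303 228 [0.5001 0.0063 0.127 ] [150   1 250]
scene0 dry 5.0
scene0 pen 6.666666666666667
scene0 289 209 [ 0.5799 -0.1508  0.1262] [106  27 104]
scene0 230 240 [0.6    0.0643 0.1328] [ 42   6 199]
scene0 205 340 [0.4456 0.3324 0.0907] [ 65   9 173]
scene0 203 325 [0.4517 0.3277 0.1223] [ 30  17 136]
scene0 278 236 [ 0.5201 -0.0182  0.1298] [ 36   8 164]
scene0 276 264 [0.5062 0.0111 0.0705] [ 65  12 132]
```

View pics/top0_dry.png

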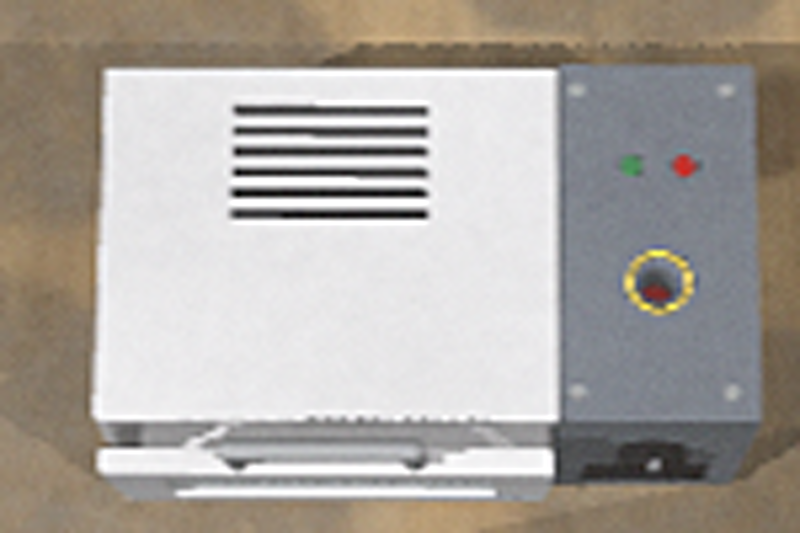

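View pics/top0_pen.png

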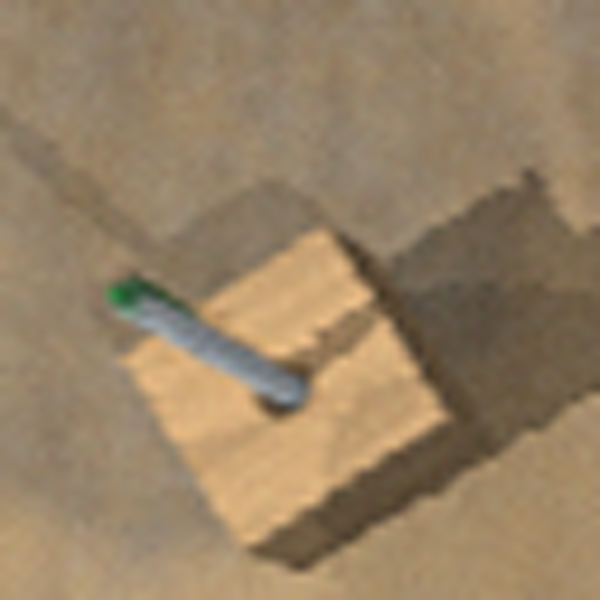

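View pics/scene0_dry.png

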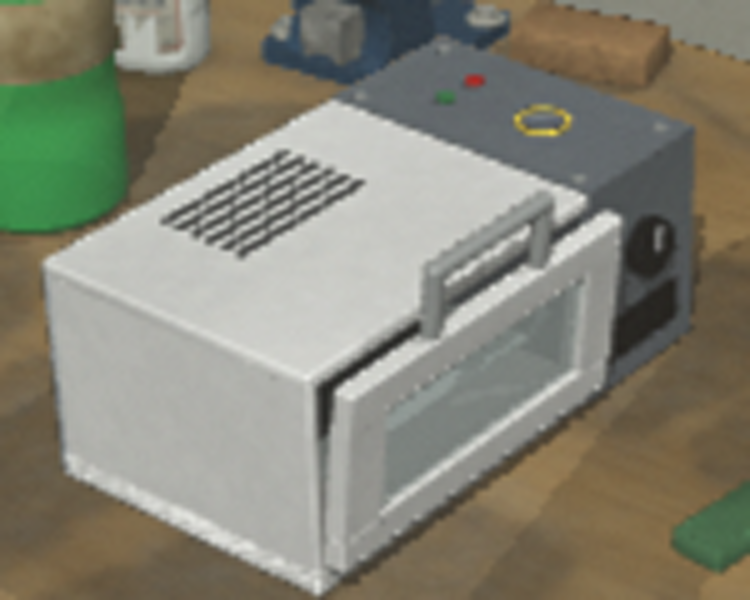

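View pics/scene0_pen.png

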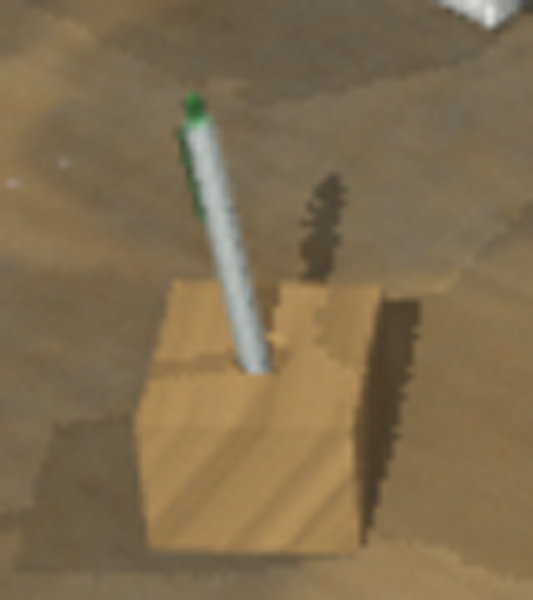

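The close-ups show the hole ring at top-view px (363,193) and the handle bar at about (280–319,224–225). The pen leans slightly, with its cap at (163,251) and its entry into the block at (180,261).

```bash
python3 - <<'E'
from h import *
np.set_printoptions(precision=4,suppress=True)
T=load("top0");S=load("scene0")
def mask(im,lo,hi,box):
    m=cv2.inRange(cv2.cvtColor(im["pixels"],cv2.COLOR_RGB2HSV),lo,hi); k=np.zeros_like(m); a,b,c,d=box; k[b:d,a:c]=m[b:d,a:c]; return k
def ell(m):
    p=cv2.findNonZero(m); return cv2.fitEllipse(cv2.convexHull(p))
ys=[]
for im,b in ((T,(345,175,382,215)),(S,(275,195,305,225))):
    m=mask(im,(20,90,80),(35,255,255),b); e=ell(m); print(e, onplane(im,*e[0],.13)); ys.append(e[0])
print("hole tri",tri([T,S],ys))
# dryer top yaw/corners
f=5.3333
for c in ((103,68),(752,65),(95,420),(760,420),(560,420)): print("corner",onplane(T,240+c[0]/f,140+c[1]/f,.13))
for c in ((45,262),(310,380),(692,130),(440,42)): print("S corner",onplane(S,180+c[0]/5,185+c[1]/5,.13))
# handle
for t,s in (((215,452),(430,268)),((425,455),(548,200))):
    print("handle",tri([T,S],[(240+t[0]/f,140+t[1]/f),(180+s[0]/5,185+s[1]/5)]))
PT=cloud(T);PS=cloud(S)
for n,P,b in (("T",PT,(260,205,350,240)),("S",PS,(255,215,300,250))):
    a,bb,c,d=b; q=P[bb:d,a:c].reshape(-1,3); q=q[(q[:,2]>.148)&(q[:,2]<.2)]; print(n,len(q),q.min(0),q.max(0),np.median(q,0))
# pen
print("pen cap",tri([T,S],[(150+122/9.375,220+295/9.375),(170+195/6.667,300+105/6.667)]))
print("pen base",tri([T,S],[(150+285/9.375,220+390/9.375),(170+255/6.667,300+368/6.667)]))
for c in ((322,228),(452,415),(250,550),(125,360)): print("blk",onplane(T,150+c[0]/9.375,220+c[1]/9.375,.05))
for n,P,b in (("T",PT,(155,240,190,270)),("S",PS,(190,310,215,365))):
    a,bb,c,d=b; q=P[bb:d,a:c].reshape(-1,3); q=q[(q[:,2]>.06)&(q[:,2]<.2)]
    for z in (.07,.09,.11,.13):
        k=q[abs(q[:,2]-z)<.012]; print(n,z,len(k),np.median(k,0) if len(k) else '')
E
```

```text
((363.1513366699219, 192.36058044433594), (11.377419471740723, 12.308253288269043), 107.68763732910156) [ 0.5803 -0.1427  0.13  ]
((288.0603332519531, 208.851806640625), (5.870861530303955, 10.607552528381348), 92.32960510253906) [ 0.5783 -0.1443  0.13  ]
hole tri [ 0.579  -0.1431  0.1307]
corner [0.6955 0.1059 0.13  ]
corner [ 0.6814 -0.1938  0.13  ]
corner [0.5277 0.113  0.13  ]
corner [ 0.5123 -0.1841  0.13  ]
corner [ 0.5169 -0.0948  0.13  ]
S corner [0.6909 0.1061 0.13  ]
S corner [0.523  0.1162 0.13  ]
S corner [ 0.5071 -0.1789  0.13  ]
S corner [ 0.6736 -0.1861  0.13  ]
handle [0.5004 0.0563 0.1666]
handle [ 0.4966 -0.0336  0.1605]
T 159 [ 0.4946 -0.0323  0.1483] [0.5082 0.0552 0.1699] [0.5013 0.0112 0.1662]
S 159 [ 0.4906 -0.0308  0.1488] [0.5064 0.0604 0.1722] [0.497  0.0188 0.1646]
pen cap [0.4562 0.3314 0.1457]
pen base [0.449  0.3239 0.0433]
blk [0.4916 0.3123 0.05  ]
blk [0.4385 0.2767 0.05  ]
blk [0.4048 0.3303 0.05  ]
blk [0.458  0.3648 0.05  ]
T 0.07 14 [0.4504 0.3231 0.0701]
T 0.09 20 [0.4519 0.3257 0.0918]
T 0.11 21 [0.4545 0.3265 0.109 ]
T 0.13 23 [0.4563 0.3285 0.1291]
S 0.07 40 [0.4484 0.3292 0.0709]
S 0.09 45 [0.4501 0.3309 0.0907]
S 0.11 53 [0.4519 0.332  0.1097]
S 0.13 51 [0.4523 0.3337 0.1304]
```

```bash
cat >> h.py <<'E'
np.set_printoptions(precision=4,suppress=True)
def go(target,jaw=None):
    """shift in row units to world target from measured pose; twist units to bring tool z to azimuth jaw (deg, mod 180)"""
    from bench import telemetry
    s=telemetry.get_state(); M=R.from_rotvec(s["tool_rot"]).as_matrix()
    print("t",round(s["time"],2),"pos",s["position"],"x",M[:,0],"z",M[:,2],"jaw az",np.degrees(np.arctan2(M[1,2],M[0,2])).round(2),"F",s["ft_force"],"g",round(s["grip_width"],3),"q",s["joint_positions"])
    if target is not None: print("rows xyz",(M.T@(np.asarray(target)-s["position"]))/.04)
    if jaw is not None:
        best=[]
        a=np.degrees(np.arctan2(M[1,2],M[0,2]))
        for k in (0,180):
            d=(jaw+k-a+180)%360-180; best.append(-d/5 if M[2,0]<0 else d/5)
        print("twist options",best)
E
python3 - <<'E'
from h import *
go([.535,.01,.26],-3)
E
```

```text
t 0.1 pos [ 0.1504 -0.6318  0.2216] x [-0.0005  0.0016 -1.    ] z [ 0.2317 -0.9728 -0.0017] jaw az -76.6 F [0.6181 0.2746 0.207 ] g 0.997 q [ 1.3511  0.3217 -0.0701  1.4516  0.0226  1.3708 -0.0569]
rows xyz [ -0.9394  13.0701 -13.3834]
twist options [np.float64(-14.720574318145214), np.float64(21.279425681854786)]
```

```bash
python3 -m creep '[{"fingers":0,"x":-0.94,"y":6.5,"z":-6.7,"twist":-7},{"fingers":0,"x":-0.94,"y":6.5,"z":-6.7,"twist":-7},{"fingers":0,"x":-0.94,"y":6.5,"z":-6.7,"twist":-7},{"fingers":0,"x":-0.94,"y":6.5,"z":-6.7,"twist":-7},{"fingers":0,"x":-0.94,"y":6.5,"z":-6.7,"twist":-7},{"fingers":0,"x":-0.94,"y":6.5,"z":-6.7,"twist":-7},{"fingers":0,"x":-0.94,"y":6.5,"z":-6.7,"twist":-7},{"fingers":0,"x":-0.94,"y":6.5,"z":-6.7,"twist":-7},{"fingers":0,"x":-0.94,"y":6.5,"z":-6.7,"twist":-7},{"fingers":0,"x":-0.94,"y":13.07,"z":-13.38,"twist":-14.7},{"fingers":0,"x":-0.94,"y":13.07,"z":-13.38,"twist":-14.7},{"fingers":0,"x":-0.94,"y":13.07,"z":-13.38,"twist":-14.7},{"fingers":0,"x":-0.94,"y":13.07,"z":-13.38,"twist":-14.7},{"fingers":0,"x":-0.94,"y":13.07,"z":-13.38,"twist":-14.7},{"fingers":0,"x":-0.94,"y":13.07,"z":-13.38,"twist":-14.7},{"fingers":0,"x":-0.94,"y":13.07,"z":-13.38,"twist":-14.7},{"fingers":0,"x":-0.94,"y":13.07,"z":-13.38,"twist":-14.7},{"fingers":0,"x":-0.94,"y":13.07,"z":-13.38,"twist":-14.7},{"fingers":0,"x":-0.94,"y":13.07,"z":-13.38,"twist":-14.7},{"fingers":0,"x":-0.94,"y":13.07,"z":-13.38,"twist":-14.7}]'
python3 - <<'E'
from h import *
go([.537,.012,.156],-3)
E
```

```text
time: 1.77
position: [0.5353, 0.0126, 0.2595]
tool_rot: [0.039, 1.572, -0.036]
ft_force: [-0.7, -1.1, -0.5]
grip_width: 0.0
t 1.77 pos [0.5353 0.0126 0.2595] x [-0.0013  0.0019 -1.    ] z [ 0.9988 -0.0479 -0.0013] jaw az -2.75 F [-0.7111 -1.1457 -0.4678] g 0.0 q [ 0.6786  0.1182 -0.8056  1.6556  0.0843  1.4054 -0.1854]
rows xyz [ 2.5872 -0.0184  0.0475]
twist options [np.float64(0.05048250372595362), np.float64(-35.949517496274055)]
```

```bash
python3 -m creep '[{"fingers":0,"x":1,"y":0,"z":0.1,"twist":0},{"fingers":0,"x":1.8,"y":0,"z":0.1,"twist":0},{"fingers":0,"x":2.3,"y":0,"z":0.1,"twist":0},{"fingers":0,"x":2.7,"y":0,"z":0.1,"twist":0},{"fingers":0,"x":2.72,"y":0,"z":0.1,"twist":0},{"fingers":0,"x":2.72,"y":0,"z":0.1,"twist":0}]'
python3 - <<'E'
from h import *
im=grab("scene","s1"); cv2.imwrite("pics/s1c.png",cv2.resize(im["pixels"][100:310,160:350,::-1],None,fx=2.8,fy=2.8,interpolation=cv2.INTER_CUBIC))
im=grab("top","t1"); cv2.imwrite("pics/t1c.png",cv2.resize(im["pixels"][140:240,240:390,::-1],None,fx=5,fy=5,interpolation=cv2.INTER_CUBIC))
go(None)
E
```

```text
time: 2.27
position: [0.5381, 0.0076, 0.1506]
tool_rot: [0.044, 1.573, -0.045]
ft_force: [-0.4, -0.2, 1.1]
grip_width: 0.008
t 2.37 pos [0.5398 0.0084 0.1526] x [ 0.0017 -0.0007 -1.    ] z [ 0.9985 -0.0554  0.0017] jaw az -3.18 F [-0.4113  0.4223  0.3579] g 0.004 q [ 0.6518  0.2084 -0.7952  1.7956  0.16    1.2017 -0.2459]
```

View pics/s1c.png

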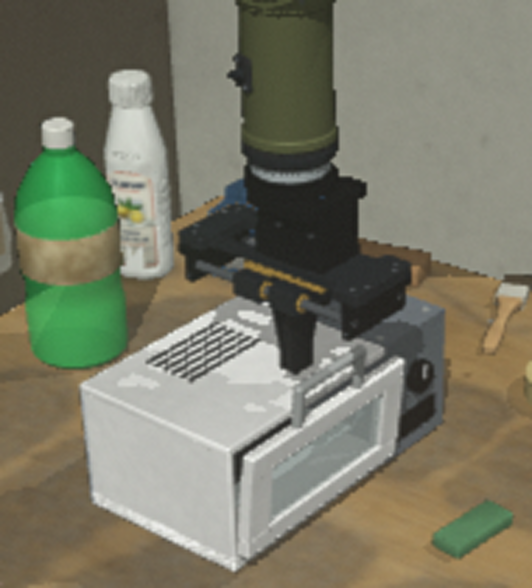

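The closed fingers are behind the handle bar, seen at crop px (290,370), with the bar in front of them. Next I pull along the arc.

```bash
python3 -m creep '[{"fingers":0,"x":0,"y":0,"z":-0.25,"twist":0},{"fingers":0,"x":0.03,"y":0,"z":-0.5,"twist":0},{"fingers":0,"x":0.08,"y":0,"z":-0.75,"twist":0},{"fingers":0,"x":0.15,"y":0,"z":-1.0,"twist":0},{"fingers":0,"x":0.23,"y":0,"z":-1.2,"twist":0},{"fingers":0,"x":0.31,"y":0,"z":-1.4,"twist":0},{"fingers":0,"x":0.4,"y":0,"z":-1.6,"twist":0},{"fingers":0,"x":0.5,"y":0,"z":-1.8,"twist":0},{"fingers":0,"x":0.62,"y":0,"z":-2.0,"twist":0},{"fingers":0,"x":0.74,"y":0,"z":-2.17,"twist":0},{"fingers":0,"x":0.74,"y":0,"z":-2.17,"twist":0}]'
python3 - <<'E'
from h import *
im=grab("scene","s2"); cv2.imwrite("pics/s2c.png",cv2.resize(im["pixels"][100:310,160:350,::-1],None,fx=2.8,fy=2.8,interpolation=cv2.INTER_CUBIC))
go(None)
E
```

```text
time: 3.28
position: [0.4499, 0.0139, 0.1202]
tool_rot: [0.042, 1.574, -0.043]
ft_force: [-0.3, 0.2, -0.9]
grip_width: 0.003
t 3.33 pos [0.4506 0.0138 0.1207] x [-0.003  -0.0005 -1.    ] z [ 0.9985 -0.0542 -0.003 ] jaw az -3.1 F [ 0.1369 -0.5654 -0.8808] g 0.006 q [ 0.7245  0.0088 -0.807   2.0248  0.0074  1.1137 -0.14  ]
```

View pics/s2c.png

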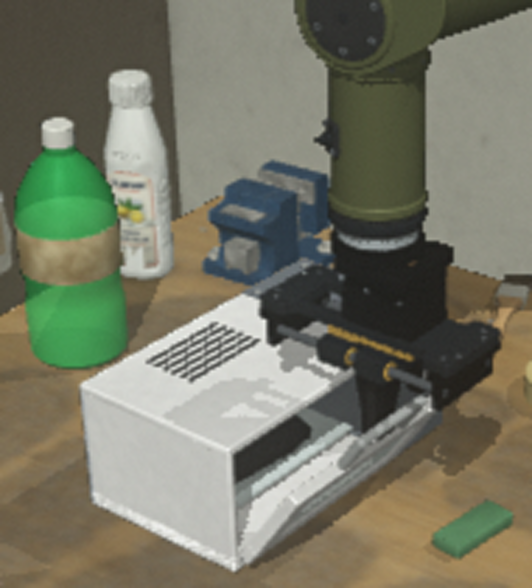

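The door has come well down, with the bar still in front of the fingers. I pull a bit further.

```bash
python3 -m creep '[{"fingers":0,"x":0.1,"y":0,"z":-0.12,"twist":0},{"fingers":0,"x":0.2,"y":0,"z":-0.25,"twist":0},{"fingers":0,"x":0.33,"y":0,"z":-0.38,"twist":0},{"fingers":0,"x":0.46,"y":0,"z":-0.5,"twist":0},{"fingers":0,"x":0.46,"y":0,"z":-0.5,"twist":0},{"fingers":0,"x":0.46,"y":0,"z":-0.5,"twist":0}]'
python3 - <<'E'
from h import *
im=grab("scene","s3"); cv2.imwrite("pics/s3c.png",cv2.resize(im["pixels"][180:310,200:350,::-1],None,fx=4,fy=4,interpolation=cv2.INTER_CUBIC))
go(None)
grab("top","t3")
P=cloud(load("s3")); q=P[230:310,210:320].reshape(-1,3)
P2=cloud(load("t3"));
for z in (.1,.11,.12,.13):
  for n,C in (("s",P),("t",P2)):
    q=C.reshape(-1,3); k=q[(abs(q[:,2]-z)<.005)&(q[:,0]>.37)&(q[:,0]<.5)&(abs(q[:,1])<.11)]; print(n,z,len(k),k[:,0].min() if len(k) else 0,np.median(k,0) if len(k) else 0)
E
```

```text
time: 3.83
position: [0.4312, 0.015, 0.1026]
tool_rot: [0.042, 1.573, -0.043]
ft_force: [0.0, 0.2, 0.6]
grip_width: 0.008
t 3.88 pos [0.4316 0.015  0.1029] x [-0.002  -0.0001 -1.    ] z [ 0.9985 -0.0542 -0.002 ] jaw az -3.1 F [ 0.3758 -0.0425 -0.5392] g 0.006 q [ 0.7286 -0.0215 -0.8058  2.0853 -0.0177  1.0732 -0.1227]
s 0.1 85 0.42371670441176 [0.4465 0.0617 0.0974]
t 0.1 47 0.4404364925652783 [ 0.4444 -0.0603  0.0967]
s 0.11 31 0.4188060119819207 [0.4308 0.0563 0.1119]
t 0.11 0 0 0
s 0.12 124 0.4099629984044745 [0.4164 0.0246 0.122 ]
t 0.12 0 0 0
s 0.13 79 0.40752201218530215 [0.4206 0.0227 0.1273]
t 0.13 0 0 0
```

View pics/s3c.png

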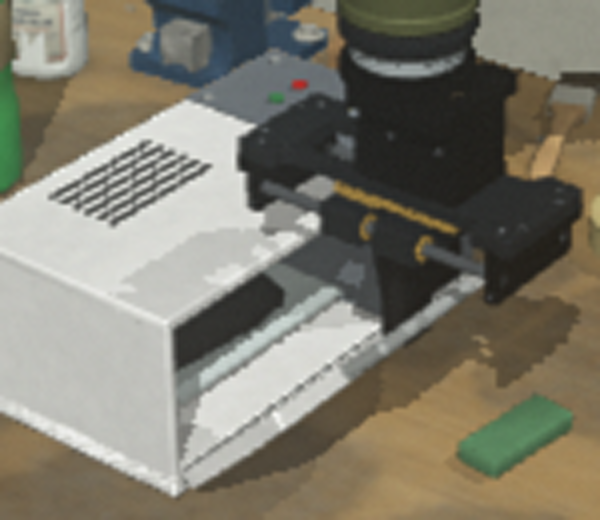

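View pics/t3.png

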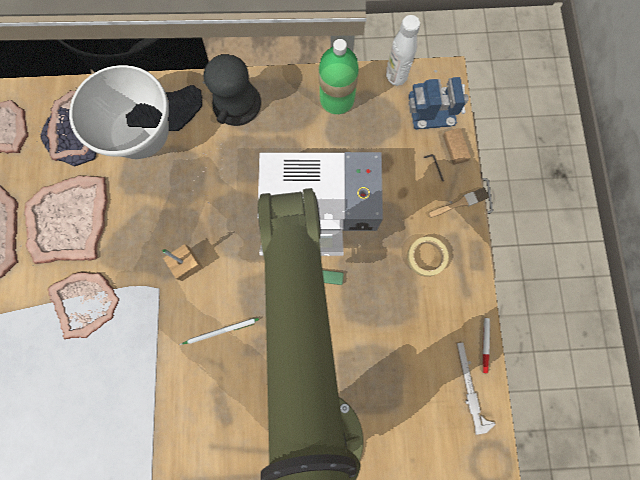

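The door looks wide open: the bar is at about x 0.413, z 0.122, which gives roughly 0.75 rad. I pull slightly more, then rise and open to straddle the bar.

```bash
python3 -m creep '[{"fingers":0,"x":0.13,"y":0,"z":-0.12,"twist":0},{"fingers":0,"x":0.13,"y":0,"z":-0.12,"twist":0},{"fingers":0,"x":0.1,"y":0,"z":0.1,"twist":0},{"fingers":0,"x":-0.7,"y":0,"z":0.1,"twist":0},{"fingers":0,"x":-1.5,"y":0,"z":0,"twist":0},{"fingers":0.75,"x":-1.5,"y":0,"z":0,"twist":0},{"fingers":0.75,"x":-1.5,"y":0,"z":0,"twist":0},{"fingers":0.75,"x":-1.5,"y":0,"z":0,"twist":0},{"fingers":0.75,"x":-1.5,"y":0,"z":0,"twist":0},{"fingers":0.75,"x":-1.5,"y":0,"z":0,"twist":0},{"fingers":0.75,"x":-1.5,"y":0,"z":0,"twist":0},{"fingers":0.75,"x":-1.5,"y":0,"z":0,"twist":0}]'
python3 - <<'E'
from h import *
im=grab("scene","s4"); cv2.imwrite("pics/s4c.png",cv2.resize(im["pixels"][150:310,200:350,::-1],None,fx=3.7,fy=3.7,interpolation=cv2.INTER_CUBIC))
C=cloud(im)[230:310,210:330].reshape(-1,3)
for z in (.105,.11,.115,.12,.125):
    k=C[(abs(C[:,2]-z)<.0025)&(C[:,0]>.35)&(C[:,0]<.47)&(abs(C[:,1])<.11)]; print(z,len(k),(k.min(0),k.max(0)) if len(k) else 0)
go([.428,.012,.114])
E
```

```text
time: 4.93
position: [0.4321, 0.015, 0.1627]
tool_rot: [0.043, 1.572, -0.042]
ft_force: [-0.2, 0.4, -0.1]
grip_width: 0.452
0.105 10 (array([ 0.4208, -0.0238,  0.1026]), array([0.4344, 0.0626, 0.107 ]))
0.11 12 (array([ 0.415, -0.024,  0.108]), array([0.431 , 0.0631, 0.1122]))
0.115 37 (array([ 0.407 , -0.0276,  0.1125]), array([0.4219, 0.0633, 0.1173]))
0.12 89 (array([ 0.4056, -0.0225,  0.1175]), array([0.4225, 0.0636, 0.1224]))
0.125 7 (array([0.4081, 0.0157, 0.1227]), array([0.4138, 0.0596, 0.125 ]))
t 4.98 pos [0.4322 0.015  0.1629] x [-0.001   0.0002 -1.    ] z [ 0.9985 -0.0541 -0.001 ] jaw az -3.1 F [ 0.3004 -0.3953 -0.0634] g 0.499 q [ 0.7458 -0.1056 -0.7853  2.0133 -0.0802  1.2052 -0.062 ]
rows xyz [ 1.2216 -0.081  -0.0995]
```

View pics/s4c.png

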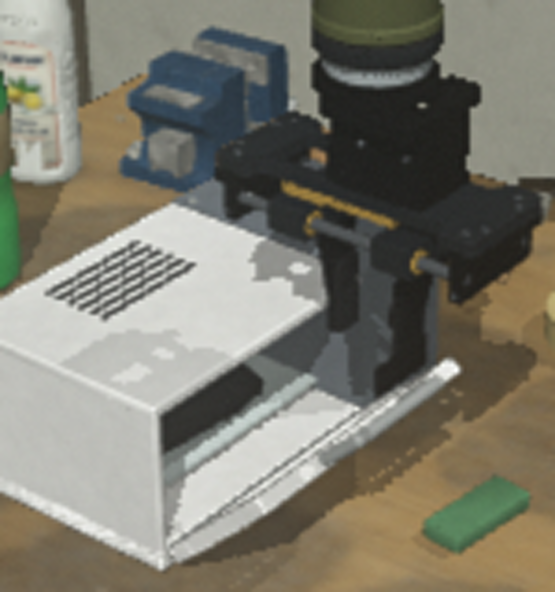

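```bash
python3 -m creep '[{"fingers":0.8,"x":0,"y":0,"z":-0.1,"twist":0},{"fingers":0.8,"x":0,"y":0,"z":-0.1,"twist":0},{"fingers":0.8,"x":0,"y":0,"z":-0.1,"twist":0},{"fingers":0.8,"x":0,"y":0,"z":-0.1,"twist":0},{"fingers":0.8,"x":0,"y":0,"z":-0.1,"twist":0},{"fingers":0.8,"x":0,"y":0,"z":-0.1,"twist":0},{"fingers":0.8,"x":0.4,"y":0,"z":-0.1,"twist":0},{"fingers":0.8,"x":0.8,"y":0,"z":-0.1,"twist":0},{"fingers":0.8,"x":1.1,"y":0,"z":-0.1,"twist":0},{"fingers":0.8,"x":1.35,"y":0,"z":-0.1,"twist":0},{"fingers":0.8,"x":1.35,"y":0,"z":-0.1,"twist":0}]'
python3 - <<'E'
from h import *
im=grab("scene","s5"); cv2.imwrite("pics/s5c.png",cv2.resize(im["pixels"][150:310,200:350,::-1],None,fx=3.7,fy=3.7,interpolation=cv2.INTER_CUBIC))
go(None)
E
```

```text
time: 5.9
position: [0.427, 0.0152, 0.1075]
tool_rot: [0.043, 1.574, -0.042]
ft_force: [-0.2, -0.3, 0.2]
grip_width: 0.803
t 5.95 pos [0.4278 0.0153 0.1086] x [-0.002   0.0007 -1.    ] z [ 0.9985 -0.054  -0.002 ] jaw az -3.09 F [ 0.5836 -0.4082  0.1609] g 0.799 q [ 0.7388 -0.0423 -0.8088  2.0868 -0.0356  1.0862 -0.1069]
```

View pics/s5c.png

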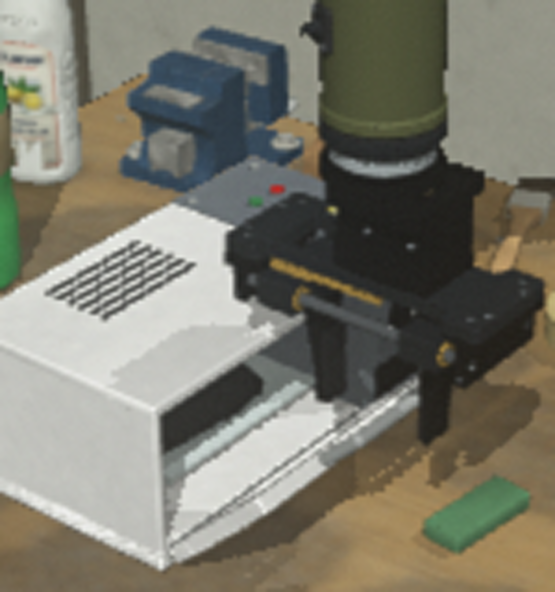

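The fingers straddle the bar, front finger at crop px (432,430) on the robot's side. I narrow the gap and push the door up along its arc.

```bash
python3 -m creep '[{"fingers":0.45,"x":0,"y":0,"z":0,"twist":0},{"fingers":0.45,"x":0,"y":0,"z":0,"twist":0},{"fingers":0.45,"x":0,"y":0,"z":0,"twist":0},{"fingers":0.45,"x":0,"y":0,"z":0,"twist":0},{"fingers":0.45,"x":-0.2,"y":0,"z":0.25,"twist":0},{"fingers":0.45,"x":-0.42,"y":0,"z":0.5,"twist":0},{"fingers":0.45,"x":-0.56,"y":0,"z":0.7,"twist":0},{"fingers":0.45,"x":-0.68,"y":0,"z":0.9,"twist":0},{"fingers":0.45,"x":-0.79,"y":0,"z":1.1,"twist":0},{"fingers":0.45,"x":-0.88,"y":0,"z":1.3,"twist":0},{"fingers":0.45,"x":-0.97,"y":0,"z":1.5,"twist":0},{"fingers":0.45,"x":-1.04,"y":0,"z":1.7,"twist":0},{"fingers":0.45,"x":-1.09,"y":0,"z":1.9,"twist":0},{"fingers":0.45,"x":-1.12,"y":0,"z":2.1,"twist":0},{"fingers":0.45,"x":-1.13,"y":0,"z":2.25,"twist":0},{"fingers":0.45,"x":-1.13,"y":0,"z":2.25,"twist":0}]'
python3 - <<'E'
from h import *
im=grab("scene","s6"); cv2.imwrite("pics/s6c.png",cv2.resize(im["pixels"][150:310,190:340,::-1],None,fx=3.7,fy=3.7,interpolation=cv2.INTER_CUBIC))
go(None)
E
```

```text
time: 7.28
position: [0.5197, 0.0104, 0.1546]
tool_rot: [0.043, 1.569, -0.042]
ft_force: [0.1, -0.2, -0.6]
grip_width: 0.449
t 7.33 pos [0.5194 0.0105 0.1544] x [ 0.0016  0.0008 -1.    ] z [ 0.9985 -0.054   0.0015] jaw az -3.1 F [-0.3972  0.0714 -0.1147] g 0.449 q [ 0.6872  0.1563 -0.8153  1.8393  0.1214  1.1955 -0.2204]
```

View pics/s6c.png

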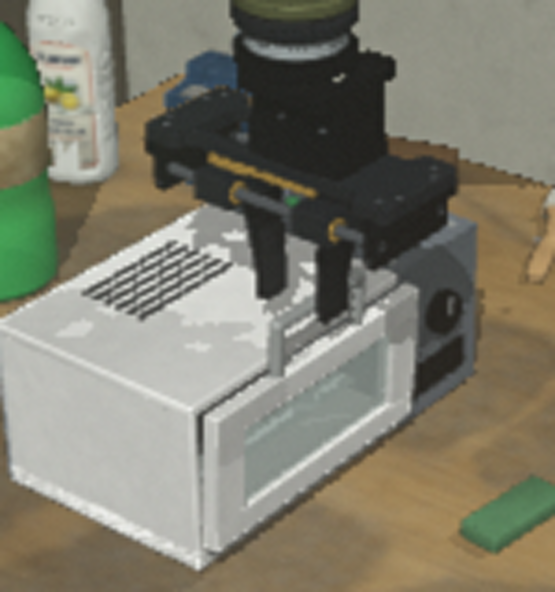

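```bash
python3 - <<'E'
from h import *
im=load("s6"); cv2.imwrite("pics/s6d.png",cv2.resize(im["pixels"][200:275,245:320,::-1],None,fx=8,fy=8,interpolation=cv2.INTER_CUBIC))
C=cloud(im)[200:275,245:320].reshape(-1,3)
for z in (.15,.155,.16,.165,.17):
    k=C[(abs(C[:,2]-z)<.0025)&(C[:,0]>.45)&(C[:,0]<.54)&(C[:,1]>.025)&(C[:,1]<.08)]; print(z,len(k),(k.min(0),np.median(k,0),k.max(0)) if len(k) else 0)
E
```

```text
0.15 8 (array([0.5036, 0.051 , 0.1481]), array([0.5047, 0.0546, 0.1501]), array([0.5087, 0.0589, 0.1524]))
0.155 9 (array([0.5022, 0.0492, 0.1533]), array([0.5053, 0.0543, 0.1548]), array([0.5099, 0.0568, 0.1571]))
0.16 9 (array([0.5021, 0.0293, 0.1582]), array([0.5055, 0.0522, 0.1612]), array([0.51  , 0.0569, 0.1624]))
0.165 29 (array([0.4912, 0.0254, 0.1625]), array([0.5048, 0.0415, 0.165 ]), array([0.5107, 0.0555, 0.1674]))
0.17 16 (array([0.5005, 0.0269, 0.1675]), array([0.5066, 0.0432, 0.1684]), array([0.5104, 0.0573, 0.1714]))
```

View pics/s6d.png

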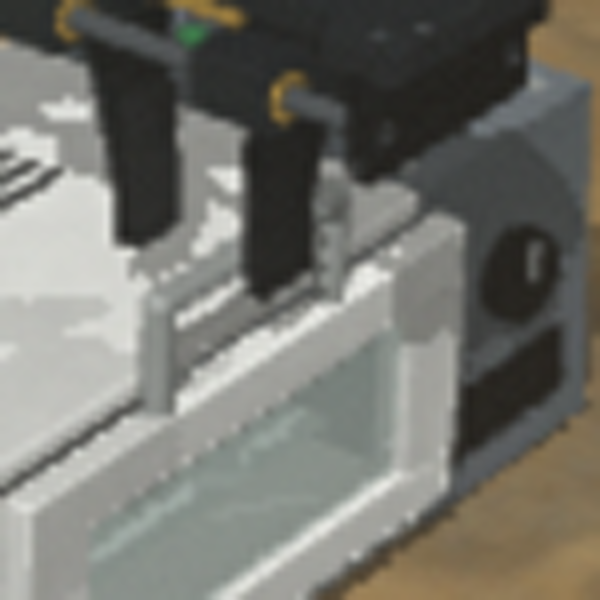

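The front finger is on the robot's side of the bar and the door is nearly shut. I push the last stretch in small steps.

```bash
python3 -m creep '[{"fingers":0.45,"x":0,"y":0,"z":0.08,"twist":0},{"fingers":0.45,"x":0,"y":0,"z":0.16,"twist":0},{"fingers":0.45,"x":0,"y":0,"z":0.2,"twist":0},{"fingers":0.45,"x":0,"y":0,"z":0.2,"twist":0}]'; python3 -m creep '[{"fingers":0.45,"x":0,"y":0,"z":0.05,"twist":0},{"fingers":0.45,"x":0,"y":0,"z":0.08,"twist":0},{"fingers":0.45,"x":0,"y":0,"z":0.08,"twist":0}]'
```

```text
time: 7.67
position: [0.5265, 0.01, 0.1545]
tool_rot: [0.043, 1.57, -0.042]
ft_force: [-3.0, -0.3, 0.7]
grip_width: 0.449
time: 7.92
position: [0.5286, 0.0099, 0.1544]
tool_rot: [0.042, 1.573, -0.043]
ft_force: [-5.1, 0.4, 4.1]
grip_width: 0.458
```

```bash
python3 -m creep '[{"fingers":0.45,"x":0,"y":0,"z":0.05,"twist":0},{"fingers":0.45,"x":0,"y":0,"z":0.1,"twist":0},{"fingers":0.45,"x":0,"y":0,"z":0.1,"twist":0}]';python3 -m creep '[{"fingers":0.45,"x":0,"y":0,"z":0.05,"twist":0},{"fingers":0.45,"x":0,"y":0,"z":0.1,"twist":0},{"fingers":0.45,"x":0,"y":0,"z":0.1,"twist":0},{"fingers":0.45,"x":0,"y":0,"z":0.1,"twist":0}]'
python3 - <<'E'
from h import *
im=grab("scene","s7"); cv2.imwrite("pics/s7d.png",cv2.resize(im["pixels"][200:310,190:320,::-1],None,fx=5,fy=5,interpolation=cv2.INTER_CUBIC))
C=cloud(im)[200:275,245:320].reshape(-1,3)
for z in (.15,.155,.16,.165,.17):
    k=C[(abs(C[:,2]-z)<.0025)&(C[:,0]>.45)&(C[:,0]<.54)&(C[:,1]>.025)&(C[:,1]<.08)]; print(z,len(k),(k.min(0),np.median(k,0),k.max(0)) if len(k) else 0)
E
```

```text
time: 8.17
position: [0.5288, 0.0098, 0.1541]
tool_rot: [0.041, 1.582, -0.043]
ft_force: [-15.9, 0.9, 12.7]
grip_width: 0.452
time: 8.5
position: [0.529, 0.0099, 0.1538]
tool_rot: [0.04, 1.59, -0.044]
ft_force: [-26.0, 0.3, 20.1]
grip_width: 0.451
0.15 7 (array([0.5113, 0.0502, 0.1478]), array([0.5153, 0.0544, 0.1503]), array([0.5165, 0.0603, 0.1522]))
0.155 6 (array([0.513 , 0.0502, 0.1527]), array([0.5146, 0.0551, 0.1536]), array([0.5165, 0.0614, 0.1574]))
0.16 12 (array([0.5097, 0.0253, 0.1577]), array([0.5135, 0.054 , 0.1604]), array([0.5183, 0.0565, 0.1625]))
0.165 27 (array([0.5084, 0.0255, 0.1627]), array([0.5122, 0.0457, 0.1661]), array([0.5217, 0.0592, 0.1674]))
0.17 18 (array([0.5099, 0.0268, 0.1675]), array([0.515 , 0.0401, 0.169 ]), array([0.5192, 0.0543, 0.1708]))
```

View pics/s7d.png

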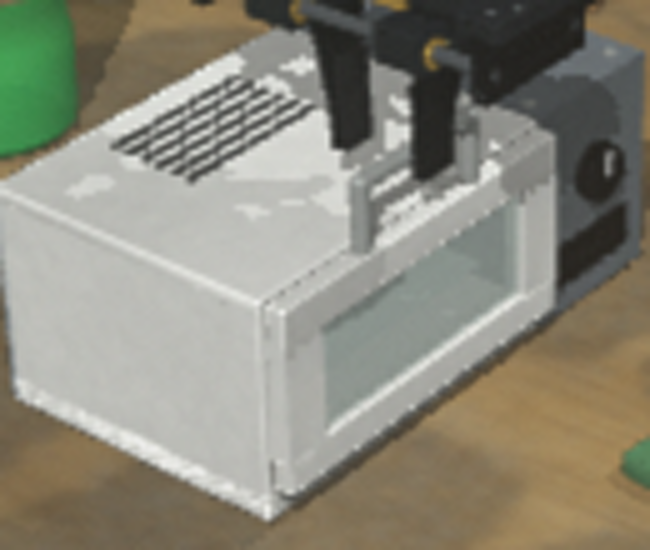

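The door is against its stop: motion stopped at 26 N, the gap is closed, and the bar is at x of about 0.514. I back off and rise.

```bash
python3 -m creep '[{"fingers":0.45,"x":0,"y":0,"z":-0.15,"twist":0},{"fingers":0.45,"x":0,"y":0,"z":-0.35,"twist":0},{"fingers":0.45,"x":0,"y":0,"z":-0.4,"twist":0},{"fingers":0.45,"x":-0.5,"y":0,"z":-0.4,"twist":0},{"fingers":0.45,"x":-1.5,"y":0,"z":-0.4,"twist":0},{"fingers":0.45,"x":-2.5,"y":0,"z":-0.4,"twist":0},{"fingers":0.45,"x":-2.5,"y":0,"z":-0.4,"twist":0}]'
python3 - <<'E'
from h import *
im=grab("scene","s8"); cv2.imwrite("pics/s8d.png",cv2.resize(im["pixels"][200:310,190:320,::-1],None,fx=5,fy=5,interpolation=cv2.INTER_CUBIC))
C=cloud(im)[200:275,245:320].reshape(-1,3)
for z in (.15,.155,.16,.165,.17):
    k=C[(abs(C[:,2]-z)<.0025)&(C[:,0]>.45)&(C[:,0]<.54)&(C[:,1]>.025)&(C[:,1]<.08)]; print(z,len(k),(k.min(0),np.median(k,0),k.max(0)) if len(k) else 0)
# pen axis from both clouds: fit line
T=load("top0");S=load("scene0")
for n,im,b in (("T",T,(155,240,190,270)),("S",S,(190,310,215,365))):
    a,bb,c,d=b; q=cloud(im)[bb:d,a:c].reshape(-1,3); q=q[(q[:,2]>.062)&(q[:,2]<.145)]
    px=np.polyfit(q[:,2],q[:,0],1);py=np.polyfit(q[:,2],q[:,1],1); print(n,"slope",px[0],py[0],"at .11",np.polyval(px,.11),np.polyval(py,.11))
go([.4545,.329,.26],45)
E
```

```text
time: 9.13
position: [0.5265, 0.0105, 0.2624]
tool_rot: [0.042, 1.556, -0.044]
ft_force: [0.4, 0.7, 1.3]
grip_width: 0.449
0.15 9 (array([0.5091, 0.0499, 0.1477]), array([0.5141, 0.0548, 0.1497]), array([0.5205, 0.0578, 0.1511]))
0.155 9 (array([0.5106, 0.051 , 0.1525]), array([0.5125, 0.053 , 0.1545]), array([0.5197, 0.0597, 0.1573]))
0.16 12 (array([0.5109, 0.0272, 0.1578]), array([0.5132, 0.0475, 0.1609]), array([0.5188, 0.0564, 0.1622]))
0.165 22 (array([0.5077, 0.0269, 0.1636]), array([0.5133, 0.0455, 0.1659]), array([0.5171, 0.058 , 0.1673]))
0.17 21 (array([0.5091, 0.0251, 0.1675]), array([0.5148, 0.039 , 0.1687]), array([0.5195, 0.0612, 0.1707]))
T slope 0.08539792518832315 0.09675712900899287 at .11 0.45460226972870094 0.3270545410339384
S slope 0.08356402868400772 0.07805466849723233 at .11 0.45221614238783964 0.3316377204005321
t 9.18 pos [0.5251 0.0102 0.2591] x [ 0.0104 -0.0014 -0.9999] z [ 0.9985 -0.0546  0.0105] jaw az -3.13 F [ 0.0837  0.649  -0.4529] g 0.449 q [ 0.7135  0.0794 -0.8194  1.6881  0.0615  1.3893 -0.1695]
rows xyz [-0.0526  7.8606 -2.1978]
twist options [np.float64(-9.626178594617397), np.float64(26.373821405382593)]
```

View pics/s8d.png

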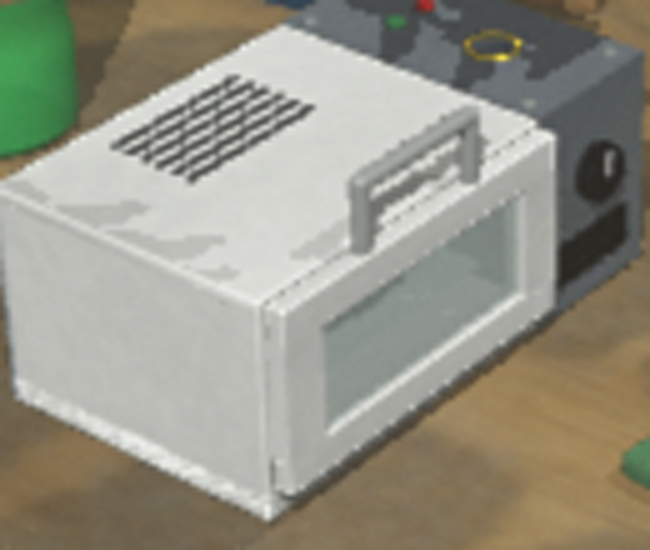

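The door stays shut. I move above the pen with the jaws along its lean, which is towards (+x,+y) at about 45°.

```bash
python3 -m creep '[{"fingers":1,"x":-0.05,"y":7.86,"z":-2.2,"twist":-9.63},{"fingers":1,"x":-0.05,"y":7.86,"z":-2.2,"twist":-9.63},{"fingers":1,"x":-0.05,"y":7.86,"z":-2.2,"twist":-9.63},{"fingers":1,"x":-0.05,"y":7.86,"z":-2.2,"twist":-9.63},{"fingers":1,"x":-0.05,"y":7.86,"z":-2.2,"twist":-9.63},{"fingers":1,"x":-0.05,"y":7.86,"z":-2.2,"twist":-9.63},{"fingers":1,"x":-0.05,"y":7.86,"z":-2.2,"twist":-9.63},{"fingers":1,"x":-0.05,"y":7.86,"z":-2.2,"twist":-9.63},{"fingers":1,"x":-0.05,"y":7.86,"z":-2.2,"twist":-9.63},{"fingers":1,"x":-0.05,"y":7.86,"z":-2.2,"twist":-9.63},{"fingers":1,"x":-0.05,"y":7.86,"z":-2.2,"twist":-9.63},{"fingers":1,"x":-0.05,"y":7.86,"z":-2.2,"twist":-9.63}]'
python3 - <<'E'
from h import *
go([.4557,.329,.092],45)
E
```

```text
time: 10.18
position: [0.4519, 0.3269, 0.2558]
tool_rot: [-0.613, 1.483, 0.611]
ft_force: [-0.1, 0.4, 0.8]
grip_width: 1.0
t 10.18 pos [0.4519 0.3269 0.2558] x [ 0.     -0.0012 -1.    ] z [ 0.7088  0.7054 -0.0008] jaw az 44.86 F [-0.1447  0.4325  0.7599] g 1.0 q [ 0.2712  0.254  -1.1001  1.6049  0.2292  1.4242 -0.0668]
rows xyz [ 4.0958 -0.0267  0.1064]
twist options [np.float64(-0.027129103151582967), np.float64(35.97287089684842)]
```

```bash
python3 -m creep '[{"fingers":1,"x":0.7,"y":-0.03,"z":0.1,"twist":0},{"fingers":1,"x":1.4,"y":-0.03,"z":0.1,"twist":0},{"fingers":1,"x":2.1,"y":-0.03,"z":0.1,"twist":0},{"fingers":1,"x":2.8,"y":-0.03,"z":0.1,"twist":0},{"fingers":1,"x":3.4,"y":-0.03,"z":0.1,"twist":0},{"fingers":1,"x":3.8,"y":-0.03,"z":0.1,"twist":0},{"fingers":1,"x":4.1,"y":-0.03,"z":0.1,"twist":0},{"fingers":1,"x":4.1,"y":-0.03,"z":0.1,"twist":0},{"fingers":1,"x":4.1,"y":-0.03,"z":0.1,"twist":0}]'
python3 - <<'E'
from h import *
im=grab("scene","s9"); cv2.imwrite("pics/s9d.png",cv2.resize(im["pixels"][270:400,140:280,::-1],None,fx=4.5,fy=4.5,interpolation=cv2.INTER_CUBIC))
go([.4557,.329,.092],45)
E
```

```text
time: 10.93
position: [0.4551, 0.3298, 0.0925]
tool_rot: [-0.613, 1.483, 0.613]
ft_force: [-0.5, -0.2, 0.1]
grip_width: 1.003
t 10.98 pos [0.4554 0.3306 0.0934] x [ 0.0012  0.0006 -1.    ] z [0.7076 0.7066 0.0013] jaw az 44.96 F [-0.5412  0.7208  0.3587] g 0.999 q [ 0.1727  0.4148 -1.0162  1.7981  0.3865  1.1439 -0.1849]
rows xyz [ 0.0354 -0.0338 -0.0231]
twist options [np.float64(-0.007729675712067774), np.float64(35.99227032428794)]
```

View pics/s9d.png

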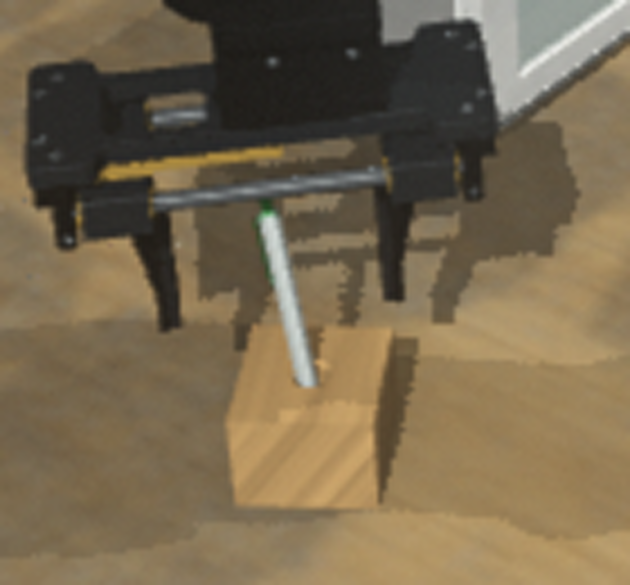

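The pen stands midway between the fingertips at crop px (170,325) and (395,298). I close on it.

```bash
python3 -m creep '[{"fingers":0,"x":0,"y":0,"z":0,"twist":0},{"fingers":0,"x":0,"y":0,"z":0,"twist":0},{"fingers":0,"x":0,"y":0,"z":0,"twist":0},{"fingers":0,"x":0,"y":0,"z":0,"twist":0},{"fingers":0,"x":0,"y":0,"z":0,"twist":0},{"fingers":0,"x":0,"y":0,"z":0,"twist":0},{"fingers":0,"x":0,"y":0,"z":0,"twist":0},{"fingers":0,"x":0,"y":0,"z":0,"twist":0},{"fingers":0,"x":0,"y":0,"z":0,"twist":0},{"fingers":0,"x":0,"y":0,"z":0,"twist":0},{"fingers":0,"x":0,"y":0,"z":0,"twist":0},{"fingers":0,"x":0,"y":0,"z":0,"twist":0},{"fingers":0,"x":0,"y":0,"z":0,"twist":0},{"fingers":0,"x":0,"y":0,"z":0,"twist":0}]' 40
python3 - <<'E'
from h import *
im=grab("scene","s10"); cv2.imwrite("pics/s10d.png",cv2.resize(im["pixels"][270:400,140:280,::-1],None,fx=4.5,fy=4.5,interpolation=cv2.INTER_CUBIC))
go(None)
E
```

```text
time: 12.15
position: [0.4509, 0.3276, 0.0917]
tool_rot: [-0.619, 1.492, 0.611]
ft_force: [-8.2, -8.1, 7.3]
grip_width: 0.115
t 12.2 pos [0.4509 0.3277 0.0917] x [-0.0074 -0.0082 -0.9999] z [ 0.7065  0.7076 -0.0111] jaw az 45.04 F [-6.5919 -7.3333  8.3156] g 0.112 q [ 0.1716  0.4152 -1.0163  1.8017  0.3851  1.1526 -0.1852]
```

View pics/s10d.png

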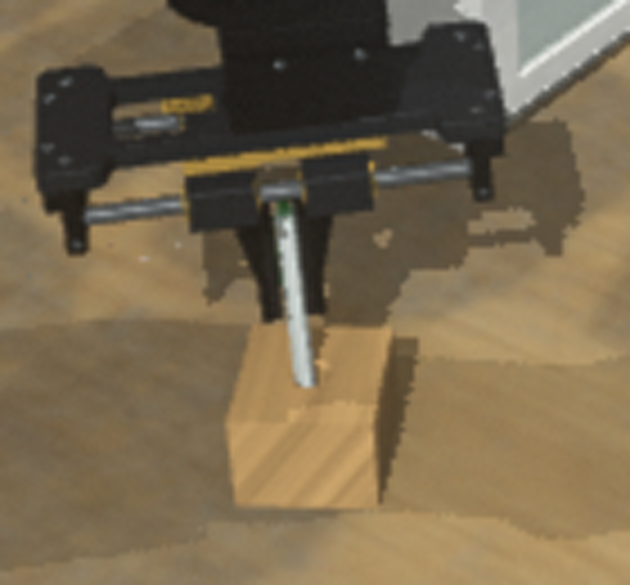

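The pen is gripped and straightened, with 10 N of sideways reaction. I relieve that slightly and lift.

```bash
python3 -m creep '[{"fingers":0,"x":0,"y":0,"z":-0.12,"twist":0},{"fingers":0,"x":-0.2,"y":0,"z":-0.12,"twist":0},{"fingers":0,"x":-0.5,"y":0,"z":-0.12,"twist":0},{"fingers":0,"x":-0.8,"y":0,"z":-0.12,"twist":0},{"fingers":0,"x":-1.2,"y":0,"z":-0.12,"twist":0},{"fingers":0,"x":-1.7,"y":0,"z":-0.12,"twist":0},{"fingers":0,"x":-2.4,"y":0,"z":-0.12,"twist":0},{"fingers":0,"x":-3.1,"y":0,"z":-0.12,"twist":0},{"fingers":0,"x":-3.8,"y":0,"z":-0.12,"twist":0},{"fingers":0,"x":-4.2,"y":0,"z":-0.12,"twist":0},{"fingers":0,"x":-4.2,"y":0,"z":-0.12,"twist":0},{"fingers":0,"x":-4.2,"y":0,"z":-0.12,"twist":0},{"fingers":0,"x":-4.2,"y":0,"z":-0.12,"twist":0}]'
python3 - <<'E'
from h import *
im=grab("scene","s11"); cv2.imwrite("pics/s11d.png",cv2.resize(im["pixels"][210:390,120:280,::-1],None,fx=3.3,fy=3.3,interpolation=cv2.INTER_CUBIC))
go([.5,0.1,.28])
E
```

```text
time: 13.28
position: [0.451, 0.3274, 0.2605]
tool_rot: [-0.615, 1.482, 0.614]
ft_force: [-0.4, -0.5, 0.0]
grip_width: 0.112
t 13.33 pos [0.4507 0.3272 0.2599] x [-0.0006 -0.0006 -1.    ] z [ 0.7065  0.7077 -0.0009] jaw az 45.05 F [-0.3383  0.6486 -0.0749] g 0.115 q [ 0.2768  0.2514 -1.107   1.6001  0.2265  1.4316 -0.0631]
rows xyz [-0.4997 -4.8838 -3.1503]
```

View pics/s11d.png

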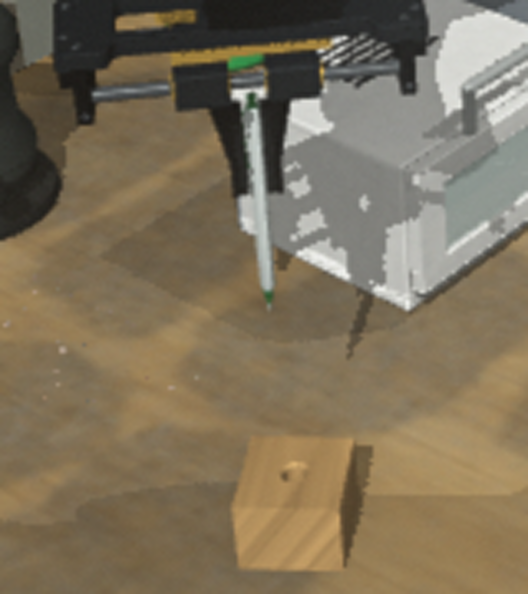

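The pen is out, with its tip at scene px (201,303), hanging nearly upright. I check it in the top view too.

```bash
python3 - <<'E'
from h import *
im=grab("top","t11"); cv2.imwrite("pics/t11d.png",cv2.resize(im["pixels"][180:300,100:260,::-1],None,fx=5,fy=5,interpolation=cv2.INTER_CUBIC))
S=load("s11"); C=cloud(S)
for v in range(236,304,5):
    row=[]
    for u in range(188,206):
        p=C[v,u]
        if p[2]>.1: row.append((u,p))
    if row: print(v,row[0][0],row[-1][0],np.median([r[1] for r in row],0))
d=ray(S,201.2,303.3);
print("tip if z=.176,.172", onplane(S,201.2,303.3,.176),onplane(S,201.2,303.3,.172))
E
```

```text
236 188 205 [0.4286 0.3473 0.343 ]
241 188 205 [0.4482 0.325  0.3124]
246 188 205 [0.448  0.3288 0.3073]
251 188 205 [0.4485 0.3285 0.2971]
256 188 205 [0.4497 0.3288 0.2871]
261 190 204 [0.4487 0.3284 0.2755]
266 190 205 [0.4487 0.329  0.2641]
271 196 200 [0.4487 0.3297 0.2504]
276 197 201 [0.4493 0.3283 0.2393]
281 197 201 [0.4509 0.3297 0.2268]
286 198 202 [0.4496 0.3274 0.2148]
291 198 202 [0.4472 0.3303 0.2059]
296 199 202 [0.4478 0.3298 0.1946]
301 201 201 [0.4516 0.3268 0.1798]
tip if z=.176,.172 [0.4501 0.3284 0.176 ] [0.4539 0.3246 0.172 ]
```

View pics/t11d.png

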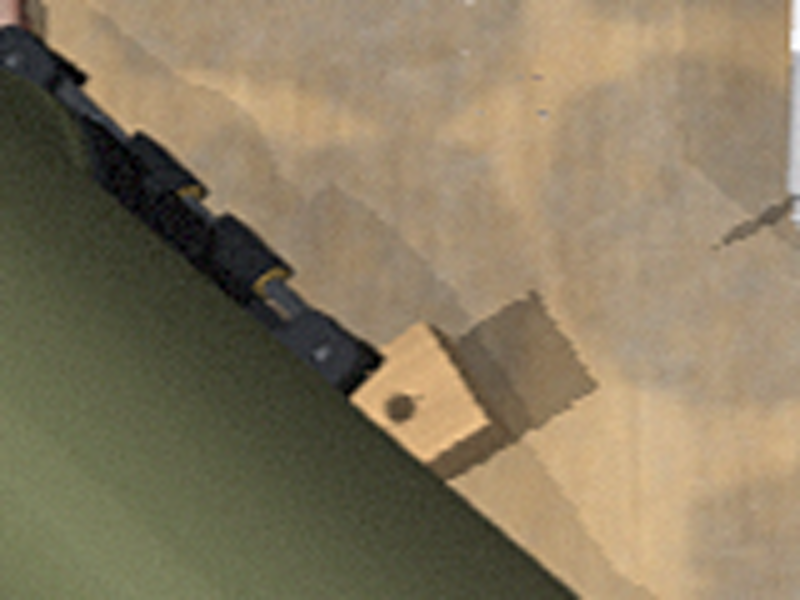

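```bash
python3 - <<'E'
from h import *
go([.579,-.1435,.285],45)
E
```

```text
t 13.38 pos [0.4507 0.3271 0.2596] x [-0.0012 -0.0007 -1.    ] z [ 0.7065  0.7077 -0.0014] jaw az 45.05 F [-1.1601  0.1607  0.119 ] g 0.111 q [ 0.2767  0.2518 -1.1068  1.6004  0.2265  1.4316 -0.0632]
rows xyz [ -0.6301 -10.5817  -6.0601]
twist options [np.float64(0.009705190014688014), np.float64(-35.990294809985315)]
```

```bash
python3 -m creep '[{"fingers":0,"x":-0.63,"y":0,"z":0,"twist":0},{"fingers":0,"x":-0.63,"y":-5,"z":-2.86,"twist":0},{"fingers":0,"x":-0.63,"y":-5,"z":-2.86,"twist":0},{"fingers":0,"x":-0.63,"y":-5,"z":-2.86,"twist":0},{"fingers":0,"x":-0.63,"y":-5,"z":-2.86,"twist":0},{"fingers":0,"x":-0.63,"y":-5,"z":-2.86,"twist":0},{"fingers":0,"x":-0.63,"y":-10.58,"z":-6.06,"twist":0},{"fingers":0,"x":-0.63,"y":-10.58,"z":-6.06,"twist":0},{"fingers":0,"x":-0.63,"y":-10.58,"z":-6.06,"twist":0},{"fingers":0,"x":-0.63,"y":-10.58,"z":-6.06,"twist":0},{"fingers":0,"x":-0.63,"y":-10.58,"z":-6.06,"twist":0},{"fingers":0,"x":-0.63,"y":-10.58,"z":-6.06,"twist":0},{"fingers":0,"x":-0.63,"y":-10.58,"z":-6.06,"twist":0},{"fingers":0,"x":-0.63,"y":-10.58,"z":-6.06,"twist":0},{"fingers":0,"x":-0.63,"y":-10.58,"z":-6.06,"twist":0},{"fingers":0,"x":-0.63,"y":-10.58,"z":-6.06,"twist":0},{"fingers":0,"x":-0.63,"y":-10.58,"z":-6.06,"twist":0}]'
python3 - <<'E'
from h import *
im=grab("scene","s12"); cv2.imwrite("pics/s12d.png",cv2.resize(im["pixels"][120:250,230:350,::-1],None,fx=4.6,fy=4.6,interpolation=cv2.INTER_CUBIC))
grab("top","t12")
go([.579,-.1435,.23],45)
E
```

```text
time: 14.8
position: [0.5791, -0.1409, 0.2855]
tool_rot: [-0.616, 1.482, 0.618]
ft_force: [-0.5, -0.2, -0.1]
grip_width: 0.107
t 14.9 pos [ 0.5792 -0.1411  0.2859] x [ 0.0001 -0.0003 -1.    ] z [ 0.7044  0.7098 -0.0001] jaw az 45.22 F [ 0.0147  0.1195 -0.866 ] g 0.111 q [ 0.8781  0.2746 -0.8354  1.4697  0.2035  1.4867  0.8336]
rows xyz [ 1.3985 -0.0382 -0.0453]
twist options [np.float64(0.0431443533589686), np.float64(-35.95685564664103)]
```

View pics/s12d.png

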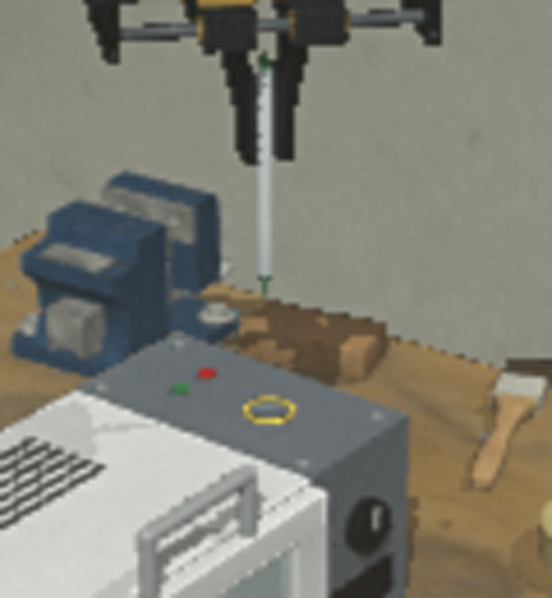

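View pics/t12.png

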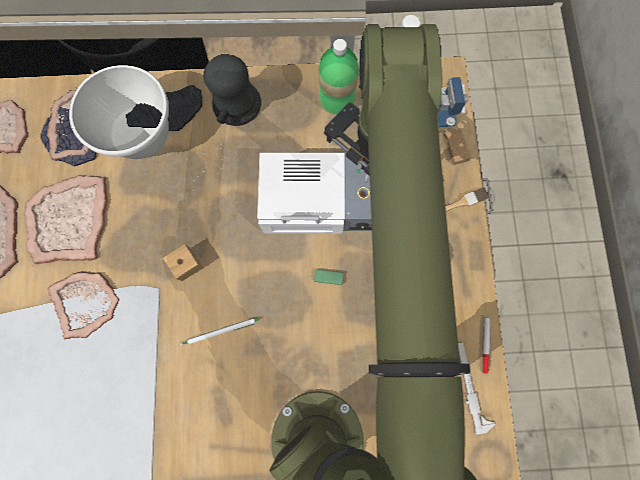

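The tip is above the hole at crop px (264,292) and the ring is at (270,410). I lower to about 15 mm above the mouth and compare both views.

```bash
python3 -m creep '[{"fingers":0,"x":0.5,"y":-0.04,"z":-0.05,"twist":0},{"fingers":0,"x":1.0,"y":-0.04,"z":-0.05,"twist":0},{"fingers":0,"x":1.4,"y":-0.04,"z":-0.05,"twist":0},{"fingers":0,"x":1.4,"y":-0.04,"z":-0.05,"twist":0},{"fingers":0,"x":1.4,"y":-0.04,"z":-0.05,"twist":0},{"fingers":0,"x":1.4,"y":-0.04,"z":-0.05,"twist":0}]'
python3 - <<'E'
from h import *
im=grab("scene","s13"); a=cv2.resize(im["pixels"][165:225,260:320,::-1],None,fx=6.5,fy=6.5,interpolation=cv2.INTER_CUBIC)
jm=grab("top","t13"); b=cv2.resize(jm["pixels"][165:225,335:395,::-1],None,fx=6.5,fy=6.5,interpolation=cv2.INTER_CUBIC)
cv2.imwrite("pics/st13.png",np.hstack([a,b]))
go([.579,-.1435,.23],45)
for i in (im,jm): print(proj(i,[[.579,-.1435,.13],[.579,-.1435,.146]]))
E
```

```text
time: 15.4
position: [0.5795, -0.1451, 0.2311]
tool_rot: [-0.616, 1.481, 0.614]
ft_force: [0.2, 0.7, -0.2]
grip_width: 0.109
t 15.5 pos [ 0.5797 -0.1454  0.2313] x [ 0.0022 -0.0009 -1.    ] z [0.7062 0.708  0.001 ] jaw az 45.07 F [ 0.8689 -0.267   0.2499] g 0.106 q [ 0.8808  0.2991 -0.8261  1.554   0.223   1.3838  0.8225]
rows xyz [0.0324 0.0461 0.0196]
twist options [np.float64(0.014782772689392232), np.float64(-35.98521722731061)]
[[287.6725 208.8997]
 [287.6322 203.4363]]
[[363.5385 192.8763]
 [364.1242 190.798 ]]
```

View pics/st13.png

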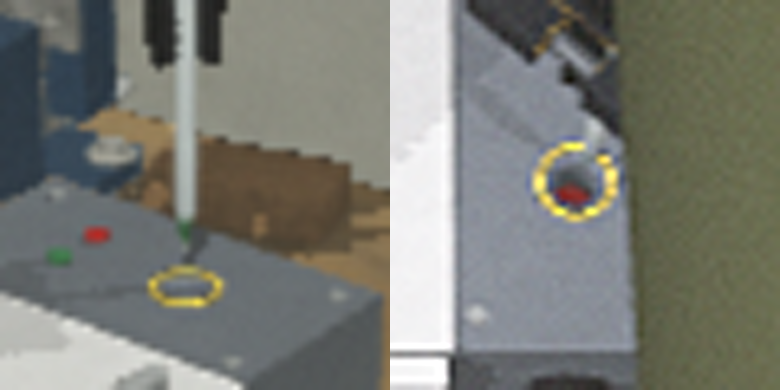

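```bash
python3 - <<'E'
from h import *
a=load("s13")["pixels"][188:218,273:303,::-1];b=load("t13")["pixels"][175:205,350:380,::-1]
f=lambda x:cv2.resize(x,None,fx=13,fy=13,interpolation=cv2.INTER_NEAREST)
cv2.imwrite("pics/st13b.png",np.hstack([f(a),f(b)]))
C=cloud(load("s13"))
for v in range(190,206,2): print(v,[(u,C[v,u].round(3)) for u in (286,287,288,289) if C[v,u,2]>.14][:4])
E
```

```text
190 [(287, array([ 0.582, -0.146,  0.183])), (288, array([ 0.577, -0.143,  0.186])), (289, array([ 0.572, -0.14 ,  0.188]))]
192 [(287, array([ 0.582, -0.146,  0.177])), (288, array([ 0.581, -0.148,  0.177])), (289, array([ 0.575, -0.145,  0.18 ]))]
194 [(287, array([ 0.58 , -0.142,  0.174])), (288, array([ 0.579, -0.145,  0.172])), (289, array([ 0.577, -0.148,  0.172]))]
196 [(287, array([ 0.583, -0.147,  0.165])), (288, array([ 0.577, -0.143,  0.168])), (289, array([ 0.575, -0.144,  0.168]))]
198 [(287, array([ 0.583, -0.147,  0.159])), (288, array([ 0.58 , -0.147,  0.16 ])), (289, array([ 0.574, -0.143,  0.164]))]
200 [(288, array([ 0.575, -0.14 ,  0.158]))]
202 [(288, array([ 0.581, -0.149,  0.147]))]
204 []
```

View pics/st13b.png

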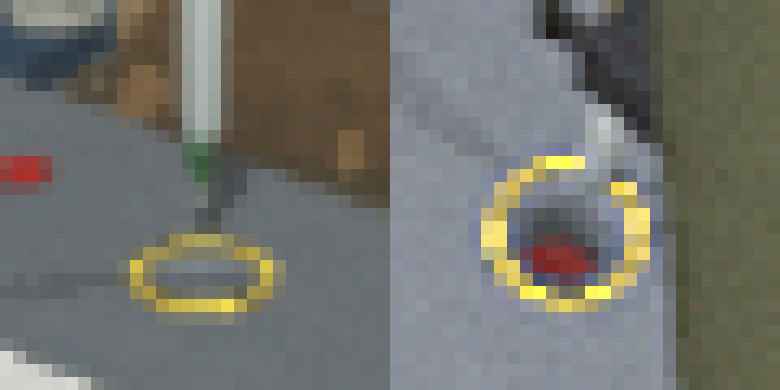

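```bash
python3 - <<'E'
from h import *
S=load("s13");T=load("t13")
for t in ((365.8,188.5),(365.6,190)):
  for s in ((288.5,202.3),(288.7,203.5)): print(t,s,tri([S,T],[s,t]))
print(onplane(S,288.6,203,.146),onplane(T,365.7,189.3,.146))
for im,b in ((T,(345,175,382,215)),(S,(275,195,305,225))):
    m=cv2.inRange(cv2.cvtColor(im["pixels"],cv2.COLOR_RGB2HSV),(20,90,80),(35,255,255)); k=np.zeros_like(m);a,bb,c,d=b;k[bb:d,a:c]=m[bb:d,a:c]
    e=cv2.fitEllipse(cv2.convexHull(cv2.findNonZero(k))); print(e[0],onplane(im,*e[0],.13))
E
```

```text
(365.8, 188.5) (288.5, 202.3) [ 0.5823 -0.1487  0.1467]
(365.8, 188.5) (288.7, 203.5) [ 0.583  -0.1494  0.1428]
(365.6, 190) (288.5, 202.3) [ 0.5796 -0.1472  0.1477]
(365.6, 190) (288.7, 203.5) [ 0.5803 -0.148   0.1439]
[ 0.5783 -0.1469  0.146 ] [ 0.5825 -0.1475  0.146 ]
(363.14202880859375, 192.41647338867188) [ 0.5802 -0.1426  0.13  ]
(288.0603332519531, 208.851806640625) [ 0.5783 -0.1443  0.13  ]
```

The measurements put the tip about 3 mm to the −y side of the hole centre. I correct for that and enter the mouth.

```bash
python3 -m creep '[{"fingers":0,"x":0,"y":0.075,"z":0.04,"twist":0},{"fingers":0,"x":0,"y":0.075,"z":0.04,"twist":0},{"fingers":0,"x":0.15,"y":0.075,"z":0.04,"twist":0},{"fingers":0,"x":0.3,"y":0.075,"z":0.04,"twist":0},{"fingers":0,"x":0.45,"y":0.075,"z":0.04,"twist":0},{"fingers":0,"x":0.6,"y":0.075,"z":0.04,"twist":0},{"fingers":0,"x":0.7,"y":0.075,"z":0.04,"twist":0},{"fingers":0,"x":0.7,"y":0.075,"z":0.04,"twist":0}]'
python3 - <<'E'
from h import *
a=grab("scene","s14")["pixels"][180:220,268:308,::-1];b=grab("top","t14")["pixels"][170:210,345:385,::-1]
f=lambda x:cv2.resize(x,None,fx=10,fy=10,interpolation=cv2.INTER_NEAREST)
cv2.imwrite("pics/st14.png",np.hstack([f(a),f(b)]))
go([.579,-.1422,.189])
E
```

```text
time: 16.17
position: [0.5771, -0.1424, 0.2002]
tool_rot: [-0.614, 1.484, 0.616]
ft_force: [-0.8, 0.1, -0.3]
grip_width: 0.108
t 16.27 pos [ 0.5778 -0.1424  0.2014] x [-0.0005  0.0002 -1.    ] z [ 0.7065  0.7077 -0.0002] jaw az 45.05 F [ 0.0871 -0.4057  0.2128] g 0.105 q [ 0.8758  0.314  -0.8222  1.5996  0.2349  1.3314  0.808 ]
rows xyz [ 0.3111 -0.0176  0.0237]
```

View pics/st14.png

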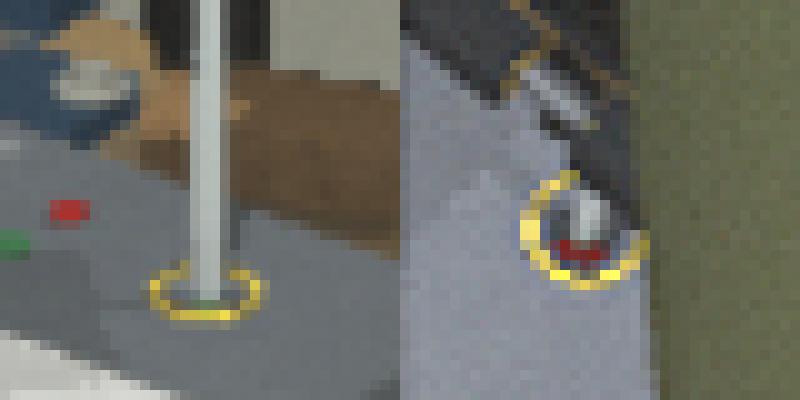

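The tip is in the hole, centred in both views with no side force. I press in stages.

```bash
python3 -m creep '[{"fingers":0,"x":0.15,"y":0,"z":0.01,"twist":0},{"fingers":0,"x":0.28,"y":0,"z":0.01,"twist":0},{"fingers":0,"x":0.28,"y":0,"z":0.01,"twist":0},{"fingers":0,"x":0.28,"y":0,"z":0.01,"twist":0}]'; python3 -m creep '[{"fingers":0,"x":0.05,"y":0,"z":0,"twist":0},{"fingers":0,"x":0.1,"y":0,"z":0,"twist":0},{"fingers":0,"x":0.1,"y":0,"z":0,"twist":0}]';python3 -m creep '[{"fingers":0,"x":0.05,"y":0,"z":0,"twist":0},{"fingers":0,"x":0.08,"y":0,"z":0,"twist":0},{"fingers":0,"x":0.08,"y":0,"z":0,"twist":0}]'
```

```text
time: 16.6
position: [0.5781, -0.1421, 0.1903]
tool_rot: [-0.615, 1.482, 0.615]
ft_force: [-0.9, 0.4, 0.7]
grip_width: 0.108
time: 16.85
position: [0.5783, -0.1421, 0.1866]
tool_rot: [-0.615, 1.482, 0.614]
ft_force: [-0.8, 0.1, 3.2]
grip_width: 0.11
time: 17.1
position: [0.5784, -0.1421, 0.1835]
tool_rot: [-0.615, 1.482, 0.614]
ft_force: [-0.6, 0.2, 5.3]
grip_width: 0.111
```

```bash
python3 -m creep '[{"fingers":0,"x":0.04,"y":0,"z":0,"twist":0},{"fingers":0,"x":0.06,"y":0,"z":0,"twist":0},{"fingers":0,"x":0.06,"y":0,"z":0,"twist":0}]'; python3 -m creep '[{"fingers":0,"x":0.04,"y":0,"z":0,"twist":0},{"fingers":0,"x":0.04,"y":0,"z":0,"twist":0},{"fingers":0,"x":0.04,"y":0,"z":0,"twist":0},{"fingers":0,"x":0.04,"y":0,"z":0,"twist":0},{"fingers":0,"x":0.04,"y":0,"z":0,"twist":0},{"fingers":0,"x":0.04,"y":0,"z":0,"twist":0}]'
```

```text
time: 17.35
position: [0.5787, -0.1422, 0.1821]
tool_rot: [-0.615, 1.481, 0.614]
ft_force: [-1.2, -0.0, 8.3]
grip_width: 0.109
time: 17.85
position: [0.579, -0.1422, 0.1816]
tool_rot: [-0.616, 1.481, 0.613]
ft_force: [-3.1, -0.1, 13.0]
grip_width: 0.109
```

Force rises steeply at TCP z 0.182, so the button is on its stop. I hold and check for slip and that the door is still shut.

```bash
python3 -m creep '[{"fingers":0,"x":0,"y":0,"z":0,"twist":0},{"fingers":0,"x":0,"y":0,"z":0,"twist":0},{"fingers":0,"x":0,"y":0,"z":0,"twist":0},{"fingers":0,"x":0,"y":0,"z":0,"twist":0},{"fingers":0,"x":0,"y":0,"z":0,"twist":0},{"fingers":0,"x":0,"y":0,"z":0,"twist":0},{"fingers":0,"x":0,"y":0,"z":0,"twist":0},{"fingers":0,"x":0,"y":0,"z":0,"twist":0},{"fingers":0,"x":0,"y":0,"z":0,"twist":0},{"fingers":0,"x":0,"y":0,"z":0,"twist":0},{"fingers":0,"x":0,"y":0,"z":0,"twist":0},{"fingers":0,"x":0,"y":0,"z":0,"twist":0}]'
python3 - <<'E'
from h import *
im=grab("scene","s15"); cv2.imwrite("pics/s15.c.png",cv2.resize(im["pixels"][150:310,185:335,::-1],None,fx=3.7,fy=3.7,interpolation=cv2.INTER_CUBIC))
C=cloud(im)[200:275,245:320].reshape(-1,3); k=C[(abs(C[:,2]-.165)<.005)&(C[:,0]>.45)&(C[:,0]<.54)&(C[:,1]>.0)&(C[:,1]<.08)]; print(np.median(k,0))
go(None)
E
```

```text
time: 18.85
position: [0.579, -0.1422, 0.1816]
tool_rot: [-0.616, 1.481, 0.613]
ft_force: [-2.6, 0.7, 13.3]
grip_width: 0.109
[0.5124 0.0299 0.1669]
t 18.9 pos [ 0.579  -0.1422  0.1816] x [ 0.002  -0.0013 -1.    ] z [0.7066 0.7076 0.0004] jaw az 45.04 F [-2.7326  1.0889 12.5642] g 0.109 q [ 0.8703  0.3286 -0.8178  1.6253  0.2486  1.2934  0.7972]
```

View pics/s15.c.png

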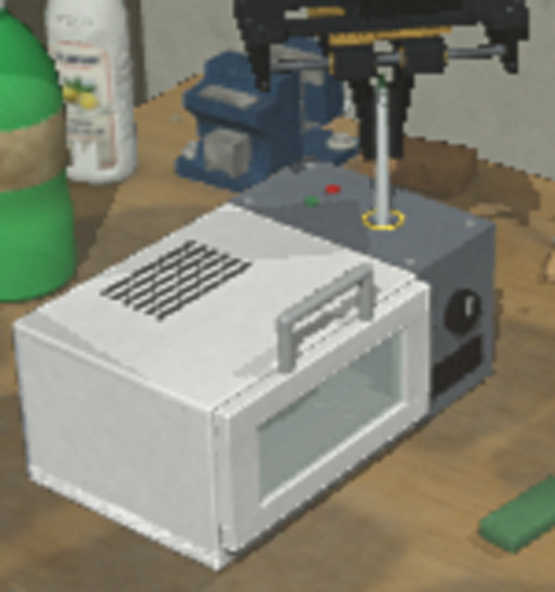

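The pen stands in the yellow-ringed hole at crop px (383,220), the door is shut, and the force holds steady at about 13 N. I hand in.

```bash
python3 -c "
from bench import workorder; print(workorder.close_job())"
```

```text
the job is handed in; nothing more can be done
None
```

The job is done and handed in at about 19 s of the 54 s allowed. `close_job()` reported no verdict, so everything below comes from my own checks.

- **Door open:** I hooked the handle with closed fingers and pulled the door down. I put it at about 0.75–0.78 rad, worked out from where the bar was in the depth images.
- **Door shut:** I straddled the bar and pushed the door back until it stopped against about 26 N. The bar was then at x of about 0.514, and a later picture still showed the door shut.
- **Pen:** I took the smaller pen from its block with a 40 N grip, and it straightened as the fingers closed.
- **Hole position:** The two cameras differed by about 2 mm on where the hole was and up to 4 mm on the pen tip. Both showed the tip about 3 mm to one side, so I corrected for that before going in.
- **Button:** The upward force rose along the spring to about 5 N, then climbed steeply at the stop. It held at about 13 N for a second with no sign of the pen slipping. I judged the button's travel from that force and the tool height, not from a direct reading.
- **Loose things:** The wax bar, brush and tape roll looked untouched in the pictures that showed them; I did not measure their positions afterwards.

No check failed.

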